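# Find the lid that clicks onto the desk box

### The arm

A 7-joint arm with a two-finger parallel gripper is mounted at the origin on the work surface. World frame = base frame: x ahead of the robot, y to its left, z up, the work surface at z = 0. Lengths are in m, angles in rad, forces in N, time in s.
With the tool pointing down it reaches from about 0.35 to 0.9 m from the base axis. Payload 19.9 kg.
Tool frame: the origin (TCP) lies on the centre line of the jaws, within the pads' length; the fingertips stand 22 mm ahead of it and the grasp point (between the pads) lies 3 mm ahead of it; z points along the fingers, y is the direction in which the jaws open and shut (so a half turn about z gives the same grasp; the last joint's range is limited). The gripper opens to 94 mm and grips with 3 to 60 N. Pads are 16 mm wide; open, the fingers measure 119 mm over their backs; the gripper's body (75 mm by 177 mm) begins 78 mm behind the grasp point.
Start: joints at [-1.387, 0.417, -0.01, 1.614, 0.005, 1.111, -0.053], TCP at [0.14, 0.609, 0.227] pointing down, gripper open.
Joint ranges: [-2.81, 2.81], [-0.39, 2.02], [-1.27, 1.25], [0.06, 2.57], [-1.19, 4.33], [0.19, 2], [-2.82, 2.82]. Speed limits (rad/s): [1.89, 1.89, 2.39, 2.39, 3.01, 3.01, 3.01].

### API

Orientations are given as a rotation vector (axis times angle).
In Python, from rig import robot, solver, monitor, read_camera, camera_model, models gives the robot as it stands. Calls block until the motion is done:
- robot.movep(position, orientation): joint-space move of the TCP to a pose.
- robot.servo_line(position, attitude=None, v=0.15): straight line of the TCP; attitude=None keeps the orientation; v is the mean speed in m/s.
- robot.set_joints(angles): joint-space move.
- robot.ungrasp() and robot.close_gripper(f_grip=None): open the fingers fully, or close them until they stop; f_grip is the grip in N (None keeps the last).
- robot.sleep(seconds).
- solver.ik(position, orientation): joint angles nearest the present ones, or None.
- monitor.sense(): the state.
- read_camera(name): name is "side" or "top"; returns the picture (480x640x3 uint8, red, green, blue); there is no depth.
- camera_model(name): a dict with "fx", "fy", "cx", "cy" (pixels), "extrinsics" (4x4, takes a point from camera to world coordinates). Camera axes: x right, y down, z forward; pixel columns grow to the right and rows downward; lengths in m; the calibration is good to about 2 mm. A picture is of the moment at which its call begins. camera_model takes no time and is no camera call.
A pose or a line that the arm cannot do raises robot.PlanningError and nothing moves.
- robot.hand_in(): hands the job in, once; it reports no verdict.
Trained networks look in the newest picture that a camera, given by its name, has taken for a name from the list of things; names that differ only in an ending like _2 or _b are one class to them, and where a whole thing is asked for, a point or a joint stands for the part that bears it (a point fixed in the world has none). Each returns a list of dicts, best first, with "confidence" (0 to 1); they miss things now and then, are a little off and sometimes report something else, mostly with a low value. They report only what shows in the picture. A call takes as long as a camera call. They do not tell look-alikes from the thing itself.
- models.cut_out(camera, thing): "region" (480x640 bool, what is visible of it) and "at" ([column, row] in pixels, amid what is visible of it).
- models.tip_of(camera, thing): "at" ([column, row] in pixels: a listed point, or the origin of a listed thing).
The state is a dict: "time": time; "joint_positions": joint angles; "qvel": joint speeds; "effort": joint torques, N m; "tcp_pos": TCP position; "ee_rot": TCP orientation; "wrist_force": force on the tool from outside, world axes, zero at the start; "ft_torque": the same for the moment, N m; "width": finger opening in m.
Only numpy, scipy, OpenCV 4.12 (cv2) and the standard library are available. Lean on these libraries where they do the work, as an engineer would, in place of code of your own. Each camera call takes 0.05 s, during which the arm holds its last target. There are 200 camera calls.

### The job

Close the sloping desk box that stands nearer the robot base with the one lid of the three that really fits it: find it by trying them on until one clicks home, its plate flush on the rim and held fast. Leave the two lids that do not belong lying flat on the desk, grip bar up, the farther box open, and the book, mug and paperweight where they are.

Things in the scene. Friction and masses are not known exactly. Their poses are not given: they have to be found in the camera images.
- lid_a: One of three lids alike from above: dark grey plate 124 (x) by 94 (y) by 6 mm; on it, centred, an upright dark wood grip bar 60 mm along x, 14 thick along y, 34 high; under it a 20 mm high plug. 0.13 to 0.21 kg. Starts flat on the desk on its plug. Origin: centre of the plug's underside, z up; plate top at z = 26 mm, bar top at 60 mm. A half turn about z makes no difference.
- lid_b: One of three lids alike from above: dark grey plate 124 (x) by 94 (y) by 6 mm; on it, centred, an upright dark wood grip bar 60 mm along x, 14 thick along y, 34 high; under it a 20 mm high plug. 0.13 to 0.21 kg. Starts flat on the desk on its plug. Origin: centre of the plug's underside, z up; plate top at z = 26 mm, bar top at 60 mm. A half turn about z makes no difference.
- lid_c: One of three lids alike from above: dark grey plate 124 (x) by 94 (y) by 6 mm; on it, centred, an upright dark wood grip bar 60 mm along x, 14 thick along y, 34 high; under it a 20 mm high plug. 0.13 to 0.21 kg. Starts flat on the desk on its plug. Origin: centre of the plug's underside, z up; plate top at z = 26 mm, bar top at 60 mm. A half turn about z makes no difference.
- lid_a_rim (a point): Point on lid_a's axis at its plate's underside, 20 mm above its origin; lies at the mouth's centre when home. The plug below is rectangular, its foot a rounded lip (radius 6 mm) with a 5 mm deep groove above. The three plugs are 82 by 66, 92 by 56 and 92 by 66 mm (x by y); which lid has which is not told.
- lid_b_rim (a point): Point on lid_b's axis at its plate's underside, 20 mm above its origin; lies at the mouth's centre when home. The plug below is rectangular, its foot a rounded lip (radius 6 mm) with a 5 mm deep groove above. The three plugs are 82 by 66, 92 by 56 and 92 by 66 mm (x by y); which lid has which is not told.
- lid_c_rim (a point): Point on lid_c's axis at its plate's underside, 20 mm above its origin; lies at the mouth's centre when home. The plug below is rectangular, its foot a rounded lip (radius 6 mm) with a 5 mm deep groove above. The three plugs are 82 by 66, 92 by 56 and 92 by 66 mm (x by y); which lid has which is not told.
- box_p_tub: Dark grey tub of box_p, 124 (x) by 94 (y) by 50 mm outside, open above. Origin: centre of the mouth, in the rim plane; z straight out of the mouth, 30 degrees off vertical; x up the slope, y level. Mouth 86 by 70 or 96 by 60 mm (not told), 44 deep. The lid goes on square, x along x, either way round; play 2 mm a side; home, the lid's origin is at z = -20 mm.
- box_q_tub: Dark grey tub of box_q, 124 (x) by 94 (y) by 50 mm outside, open above. Origin: centre of the mouth, in the rim plane; z straight out of the mouth, 30 degrees off vertical; x up the slope, y level. Mouth 86 by 70 or 96 by 60 mm (not told), 44 deep. The lid goes on square, x along x, either way round; play 2 mm a side; home, the lid's origin is at z = -20 mm.
- box_p: Heavy, unmoving wood stand, one of two alike; it leans its tub's mouth 30 degrees to the stand's -x, which starts facing away from the robot. Base 150 (x) by 100 mm. Origin: centre of the underside, on the desk, z up; mouth centre 11 mm to -x and 86 mm up. The box to close, box_p or box_q, is the one nearer the robot base (within 0.65 m, y below 0.25 m; the other is beyond 0.73 m, y above 0.3 m).
- box_q: Heavy, unmoving wood stand, one of two alike; it leans its tub's mouth 30 degrees to the stand's -x, which starts facing away from the robot. Base 150 (x) by 100 mm. Origin: centre of the underside, on the desk, z up; mouth centre 11 mm to -x and 86 mm up. The box to close, box_p or box_q, is the one nearer the robot base (within 0.65 m, y below 0.25 m; the other is beyond 0.73 m, y above 0.3 m).
- box_p_nose (a point): Middle of the sprung brass noses of box_p (one in each y wall, 44 mm long, 8 mm below the rim, 4.5 mm proud of the wall). The right lid, 13 mm proud till then, clicks past them at 8 to 15 N pressed along the tub's z, then resists a 6 N pull. A wrong lid is too long or too wide: held square it stops 17 mm or more proud and cannot go in.
- box_q_nose (a point): Middle of the sprung brass noses of box_q (one in each y wall, 44 mm long, 8 mm below the rim, 4.5 mm proud of the wall). The right lid, 13 mm proud till then, clicks past them at 8 to 15 N pressed along the tub's z, then resists a 6 N pull. A wrong lid is too long or too wide: held square it stops 17 mm or more proud and cannot go in.
- book: Closed blue book lying flat, 110 by 180 by 28 mm. Bystander. Origin: centre of its underside.
- mug: White mug, 80 mm across, 95 mm high. Bystander. Origin: centre of its underside.
- paperweight: Green glass paperweight, 80 mm across, 45 mm high. Bystander. Origin: centre of its underside.
Things that resemble listed ones, but are neither listed nor needed, are in the scene too. Leave any red or yellow look-alike of the lid_a alone. What is shaped like the lid_c but blue is not meant.

How it is judged:
By the outcome, as a careful person would: the job done as asked, in the order asked, and still so for the second after the job is handed in, with the robot touching nothing.
It also fails if it takes over 72 s, if anything falls off the work surface, if the arm or the gripper's body presses on something with over 40 N, if the wrist force passes 120 N, or if a joint passes its speed limit or range.

## Working session

There is one attempt and no reset: what is moved stays moved. The work goes in short steps, each a Python script; the robot and the scene stay as the last script left them, time stands still between calls to the robot, and variables do not carry over. Pictures are saved under pics/ and viewed, about 8 in all and at most 12, crops included, and the job is handed in when it is done.

```bash
ls; mkdir -p pics
python3 - <<'E'
from rig import robot, solver, monitor, read_camera, camera_model, models
import cv2, numpy as np
for c in ("top","side"):
    im=read_camera(c); cv2.imwrite(f"pics/{c}0.png",im[:,:,::-1])
    m=camera_model(c); print(c,m["fx"],m["fy"],m["cx"],m["cy"],np.round(m["extrinsics"],4).tolist())
    for t in ("lid_a","box_p","box_p_tub","book","mug","paperweight"):
        print(t,[(round(d["confidence"],2),np.round(d["at"]).tolist()) for d in models.tip_of(c,t)])
s=monitor.sense(); print(s)
E
```

```text
pics
top 604.9288017329243 604.9288017329243 329.50564448413917 245.42536102001483 [[-0.0083, -0.9984, 0.0553, 0.4306], [-1.0, 0.0082, -0.0017, -0.0493], [0.0012, -0.0553, -0.9985, 1.8944], [0.0, 0.0, 0.0, 1.0]]
lid_a [(0.96, [494.0, 303.0]), (0.88, [367.0, 279.0]), (0.86, [400.0, 338.0]), (0.72, [318.0, 307.0]), (0.71, [467.0, 231.0]), (0.71, [321.0, 169.0]), (0.69, [387.0, 215.0]), (0.57, [426.0, 276.0])]
box_p [(0.76, [272.0, 245.0]), (0.67, [386.0, 214.0]), (0.63, [183.0, 201.0])]
box_p_tub [(0.57, [264.0, 242.0]), (0.32, [263.0, 242.0])]
book [(0.91, [320.0, 172.0])]
mug [(0.71, [251.0, 170.0])]
paperweight [(0.66, [202.0, 294.0])]
side 464.152287485675 464.152287485675 324.65884526562905 240.1130120566262 [[0.966, -0.1455, 0.2137, 0.2506], [-0.2583, -0.5737, 0.7772, -1.1021], [0.0095, -0.806, -0.5918, 0.8799], [0.0, 0.0, 0.0, 1.0]]
lid_a [(0.83, [261.0, 258.0]), (0.83, [301.0, 418.0]), (0.75, [233.0, 332.0]), (0.71, [389.0, 372.0]), (0.7, [315.0, 340.0]), (0.6, [373.0, 294.0]), (0.58, [301.0, 297.0])]
box_p [(0.92, [327.0, 182.0]), (0.31, [313.0, 342.0])]
box_p_tub [(0.69, [311.0, 203.0])]
book [(0.83, [392.0, 243.0])]
mug []
paperweight []
{'time': 0.7, 'joint_positions': array([-1.38649719,  0.41742029, -0.01029727,  1.61357251,  0.0046885 ,
        1.11072958, -0.05302099]), 'qvel': array([ 0.00046788,  0.00324025,  0.00083377, -0.00161279,  0.00033212,
       -0.00090012,  0.00046703]), 'effort': array([ 7.25255959e-04, -8.50867867e+01,  6.38151001e-01, -4.26248968e+01,
       -4.88716259e-02,  1.37740880e-02,  4.68387987e-05]), 'tcp_pos': array([0.13992043, 0.60912054, 0.227424  ]), 'ee_rot': array([ 3.53969195e-01,  3.12156772e+00, -1.68297822e-04]), 'wrist_force': array([ 0.00887953,  0.62948284, -0.37392445]), 'ft_torque': array([-0.00540368, -0.00822847,  0.00388291]), 'width': 0.09394606100893799}
```

View pics/top0.png

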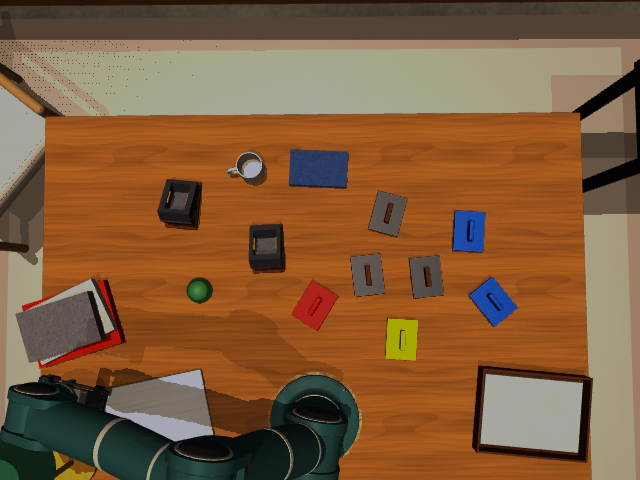

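View pics/side0.png

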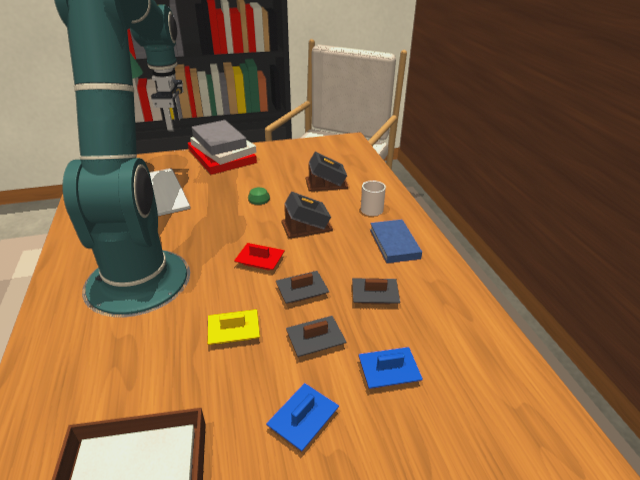

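The top view shows three dark grey lids at about (387,214), (367,275) and (426,277). The look-alikes are red (316,305), yellow (402,339), and blue (468,231) and (493,301). The near box is at (266,247) and the far box at (180,203). Next is a close crop to check the choice.

Run:
```python
import cv2, numpy as np
t=cv2.imread("pics/top0.png"); s=cv2.imread("pics/side0.png")
a=cv2.resize(t[215:280,235:300],(390,390),interpolation=cv2.INTER_CUBIC)
b=cv2.resize(s[180:245,275:340],(390,390),interpolation=cv2.INTER_CUBIC)
c=cv2.resize(t[185:305,340:450],None,fx=1.7,fy=1.7)
d=cv2.resize(t[170:235,150:215],(204,204),interpolation=cv2.INTER_CUBIC)
o=np.zeros((600,784,3),np.uint8); o[:390,:390]=a;o[:390,394:784]=b;o[394:394+204,:187]=c;o[394:598,200:404]=d
o=np.clip(255*(o/255.)**0.6,0,255).astype(np.uint8)
cv2.imwrite("pics/crop0.png",o)
```

```text
(no output)
```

View pics/crop0.png

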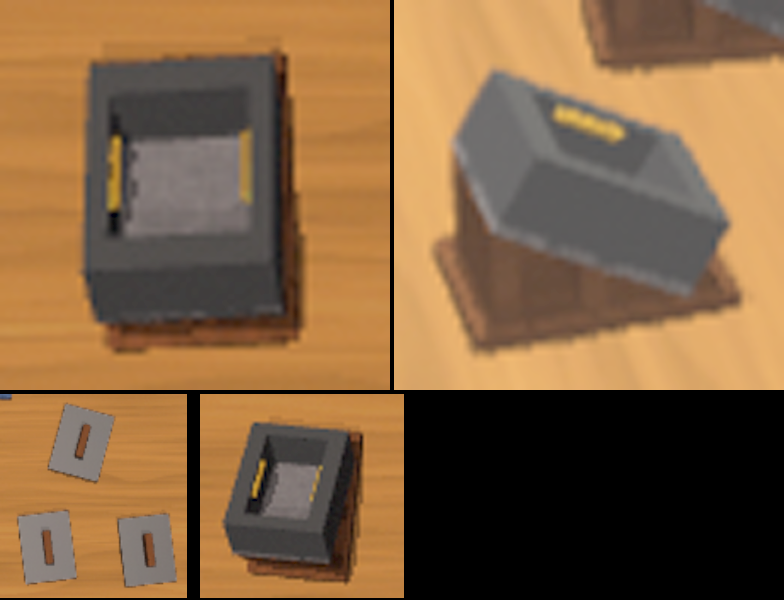

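The crop confirms the choice: three grey plates with brown bars, and the near box's mouth looks like 86x70 (inner/outer width ratio about 0.76). I'll fit outlines to get poses.

```bash
cat > fit.py <<'E'
import cv2, numpy as np
from scipy.optimize import minimize
from scipy.spatial.transform import Rotation as R
from rig import camera_model
U=8
def proj(c,P):
    m=camera_model(c); E=np.array(m["extrinsics"]); p=(np.asarray(P)-E[:3,3])@E[:3,:3]
    return np.c_[m["fx"]*p[:,0]/p[:,2]+m["cx"], m["fy"]*p[:,1]/p[:,2]+m["cy"]]
def boxpts(lx,ly,z0,z1): return np.array([[sx*lx/2,sy*ly/2,z] for sx in(-1,1) for sy in(-1,1) for z in(z0,z1)])
def lid_pts(q):
    return boxpts(.124,.094,.020,.026)@R.from_euler('z',q[2]).as_matrix().T+[q[0],q[1],0]
def tub_T(q):
    """q: mouth-centre x,y and yaw of the stand (stand -x = away); returns R,p of the tub frame"""
    # stand x axis at yaw; z leans to stand -x, tub x (up slope) toward stand +x
    Rs=R.from_euler('z',q[2]).as_matrix(); s=np.sin(np.pi/6);c=np.cos(np.pi/6)
    Rt=Rs@np.array([[c,0,-s],[0,1,0],[s,0,c]])
    return Rt, np.array([q[0],q[1],.086])
def tub_pts(q):
    Rt,p=tub_T(q); return boxpts(.124,.094,-.05,0)@Rt.T+p
def mask(img,c0,half=45):
    x0,y0=(np.array(c0)-half).astype(int); s=cv2.resize(img[y0:y0+2*half,x0:x0+2*half],None,fx=U,fy=U,interpolation=cv2.INTER_CUBIC).astype(float)
    g=((s[...,0]-s[...,2])/(s.max(2)+8)<.22)&(s[...,2]-s[...,0]<25)
    cs,_=cv2.findContours(g.astype(np.uint8),cv2.RETR_EXTERNAL,cv2.CHAIN_APPROX_NONE)
    ctr=np.array([half*U,half*U],float)
    cs=[k for k in cs if cv2.contourArea(k)>150*U*U]
    k=min(cs,key=lambda k:-cv2.pointPolygonTest(k,tuple(ctr),True))
    M=np.zeros(g.shape,np.uint8); cv2.drawContours(M,[cv2.convexHull(k)],-1,1,-1)
    return M,np.array([x0,y0])
def fit(pts,q0,ims):
    data=[]
    for c,im in ims.items():
        ctr=proj(c,pts(q0)).mean(0); data.append((c,)+mask(im,ctr))
    def cost(q):
        t=0
        for c,M,o in data:
            h=cv2.convexHull(((proj(c,pts(q))-o+.5)*U-.5).astype(np.float32))
            A=np.zeros_like(M); cv2.fillConvexPoly(A,np.round(h*16).astype(np.int32),1,shift=4)
            t+=(A!=M).sum()/max(M.sum(),1)
        return t
    q0=np.array(q0,float)
    S=np.vstack([q0]+[q0+d for d in np.diag([.01,.01,.15])])
    r=minimize(cost,q0,method='Nelder-Mead',options=dict(initial_simplex=S,xatol=1e-5,fatol=1e-5,maxiter=300))
    return r.x,r.fun
def ray(c,px,z):
    m=camera_model(c); E=np.array(m["extrinsics"]); d=E[:3,:3]@[(px[0]-m["cx"])/m["fx"],(px[1]-m["cy"])/m["fy"],1]
    return (E[:3,3]+d*(z-E[2,3])/d[2])[:2]
E
python3 - <<'E'
from fit import *
im={c:cv2.imread(f"pics/{c}0.png")[:,:,::-1] for c in("top","side")}
print("far",ray("top",(182,200),.086))
for n,px,f,z,y0 in(("L1",(387,214),lid_pts,.026,-.25),("L2",(367,275),lid_pts,.026,.1),("L3",(426,277),lid_pts,.026,.1),("box",(265,242),tub_pts,.07,np.pi)):
    q0=[*ray("top",px,z),y0]
    for k in(("top",),("side",),("top","side")):
        try: q,e=fit(f,q0,{c:im[c] for c in k}); print(n,k,q.round(4),round(e,3))
        except Exception as x: print(n,k,"fail",x)
E
```

```text
far [0.67106176 0.38979738]
L1 ('top',) [ 0.6334 -0.2328 -0.2732] 0.038
L1 ('side',) [ 0.6336 -0.2301 -0.2829] 0.079
L1 ('top', 'side') [ 0.6331 -0.2326 -0.281 ] 0.122
L2 ('top',) [ 0.4429 -0.1682  0.1138] 0.039
L2 ('side',) [ 0.4446 -0.1658  0.0993] 0.074
L2 ('top', 'side') [ 0.443  -0.1675  0.1139] 0.117
L3 ('top',) [ 0.4361 -0.3502  0.1019] 0.043
L3 ('side',) [ 0.4377 -0.347   0.0979] 0.067
L3 ('top', 'side') [ 0.4364 -0.3493  0.1012] 0.116
box ('top',) [0.5438 0.1422 3.2065] 0.028
box ('side',) [0.5447 0.1428 3.209 ] 0.032
box ('top', 'side') [0.5442 0.1426 3.2038] 0.064
```

```bash
cat > act.py <<'E'
import numpy as np
from scipy.spatial.transform import Rotation as R
from rig import robot, solver, monitor
from fit import tub_T
H=.0495   # TCP above lid origin in the grasp
LID={1:(.6333,-.2322,-.278),2:(.4433,-.1675,.110),3:(.4365,-.3493,.101)}
BOX=np.array([.5442,.1425,3.205])
FL=np.diag([-1.,1,-1])
def rv(M): return R.from_matrix(M).as_rotvec()
def lid_pose(q,up=0.): return np.array([q[0],q[1],H+up]), rv(R.from_euler('z',q[2]).as_matrix()@FL)
def tub_pose(p,dx=0.,dy=0.,q=BOX):
    Rt,o=tub_T(q); return o+Rt@[dx,dy,H-.02+p], rv(Rt@np.diag([1.,-1,-1]))
def st(): return monitor.sense()
def proud():
    Rt,o=tub_T(BOX); return Rt.T@(st()["tcp_pos"]-o)-[0,0,H-.02]
def ft(): return tub_T(BOX)[0].T@st()["wrist_force"]
def say(*a): print(round(st()["time"],2),*[np.round(x,4) if not isinstance(x,str) else x for x in a])
E
python3 - <<'E'
from act import *
for q in LID.values():
    print("lid",np.round(solver.ik(*lid_pose(q,.08)),2), np.round(solver.ik(*lid_pose(q)),2))
for p in(.07,0): 
    j=solver.ik(*tub_pose(p)); print("tub",None if j is None else np.round(j,2))
E
```

```text
lid [-0.15  0.7   0.68  1.58 -0.49  1.04  1.96] [-0.08  0.78  0.57  1.61 -0.5   0.9   1.97]
lid [-0.56  0.48  1.06  2.09 -0.55  0.88  2.5 ] [-0.3   0.53  0.73  2.13 -0.57  0.68  2.5 ]
lid [-0.07  0.59  0.91  1.89 -0.57  0.95  2.78] [ 0.14  0.62  0.62  1.92 -0.51  0.76  2.73]
tub [-0.38  0.77  0.23  1.29 -0.21  1.63  1.51]
tub [-0.39  0.77  0.21  1.43 -0.21  1.48  1.52]
```

```bash
sed -i 's/FL=np.diag(\[-1.,1,-1\])/FL=np.diag([1.,-1,-1])/; s/Rt@np.diag(\[1.,-1,-1\])/Rt@np.diag([-1.,1,-1])/' act.py
cat >> act.py <<'E'
def pick(n):
    robot.movep(*lid_pose(LID[n],.07)); say("above"); robot.servo_line(lid_pose(LID[n])[0],v=.15)
    robot.close_gripper(f_grip=50); say("closed",st()["width"],st()["tcp_pos"])
    robot.servo_line(lid_pose(LID[n],.06)[0],v=.2); say("lifted",st()["width"],st()["wrist_force"])
def probe(dx=0.,dy=0.,stop=-.002,fmax=28.,p0=.024):
    robot.servo_line(tub_pose(p0,dx,dy)[0],v=.1); f0=ft(); say("tare",proud(),f0)
    p=p0
    while p>stop:
        p-=.002; robot.servo_line(tub_pose(p,dx,dy)[0],v=.05); f=ft()-f0; say("p%.3f"%p,proud(),f)
        if f[2]>fmax: break
    return proud(),f
E
python3 - <<'E'
from act import *
for q in LID.values(): print("lid",np.round(solver.ik(*lid_pose(q,.08)),2), np.round(solver.ik(*lid_pose(q)),2))
for p in(.07,0): print("tub",np.round(solver.ik(*tub_pose(p)),2))
pick(2)
robot.movep(*tub_pose(.07)); say("pre",st()["width"])
probe(stop=.0155,fmax=20)
from rig import read_camera
import cv2
for c in("top","side"): cv2.imwrite(f"pics/{c}1.png",read_camera(c)[:,:,::-1])
s=cv2.imread("pics/side1.png");t=cv2.imread("pics/top1.png")
o=np.hstack([cv2.resize(s[130:260,240:370],(390,390),interpolation=2),cv2.resize(t[180:310,200:330],(390,390),interpolation=2)])
cv2.imwrite("pics/crop1.png",np.clip(255*(o/255.)**.6,0,255))
E
```

```text
lid [-0.35  0.89  1.08  1.59 -0.83  1.19 -0.94] [-0.35  1.02  1.08  1.62 -0.98  1.13 -0.85]
lid [-0.51  0.44  0.98  2.09 -0.49  0.86 -0.7 ] [-0.21  0.49  0.61  2.13 -0.47  0.65 -0.74]
lid [-0.16  0.68  1.08  1.89 -0.71  1.02 -0.24] [-0.13  0.84  1.05  1.93 -0.92  0.95 -0.09]
tub [-0.65  0.87  0.73  1.3  -0.49  1.7  -1.4 ]
tub [-0.67  0.88  0.69  1.44 -0.5   1.56 -1.38]
3.65 above
5.47 closed 0.0141 [ 0.4434 -0.1677  0.0496]
5.92 lifted 0.0136 [-0.5219  0.0112 -2.3538]
7.24 pre 0.0137
7.85 tare [0.     0.0002 0.0246] [-0.8522  0.6674 -1.6049]
8.1 p0.022 [-0.0001  0.0001  0.0223] [-0.1091 -0.6536  0.3797]
8.35 p0.020 [ 0.     -0.      0.0199] [ 0.1433 -1.0691  0.078 ]
8.6 p0.018 [-0.0001  0.0001  0.0194] [ 3.464  -2.3644 12.6894]
8.85 p0.016 [-0.0001  0.0001  0.0191] [ 7.75   -1.5977 30.2138][ WARN:0@14.012] global loadsave.cpp:1063 imwrite_ Unsupported depth image for selected encoder is fallbacked to CV_8U.
```

View pics/crop1.png

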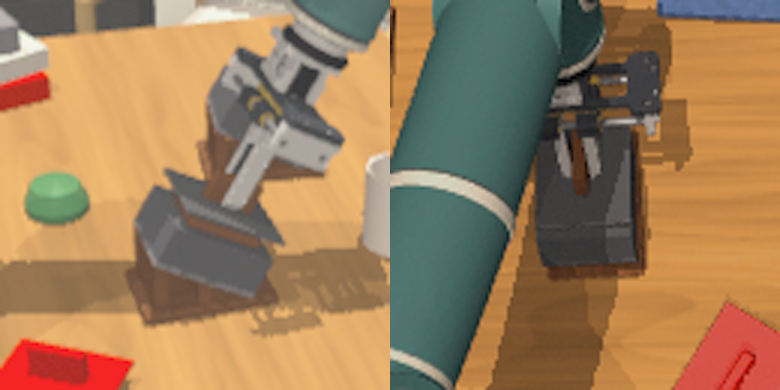

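The lid stopped at 19.1 mm proud under 30 N. That matches a 3 mm overlap at both ends, so it is a centred wrong lid. I'll put it back flat and try lid 3.

```bash
cat >> act.py <<'E'
def put_back(n):
    robot.servo_line(tub_pose(.07)[0],v=.2)
    robot.movep(*lid_pose(LID[n],.05)); f0=st()["wrist_force"][2]
    robot.servo_line(lid_pose(LID[n],.004)[0],v=.12)
    for u in(.002,.0005,-.001):
        robot.servo_line(lid_pose(LID[n],u)[0],v=.03)
        if st()["wrist_force"][2]-f0>3: break
    say("down",u,st()["wrist_force"][2]-f0); robot.ungrasp(); robot.servo_line(lid_pose(LID[n],.06)[0],v=.25); say("back")
E
python3 - <<'E'
from act import *
put_back(2)
pick(3)
robot.movep(*tub_pose(.07)); say("pre",st()["width"])
p,f=probe(stop=.0155,fmax=20)
if p[2]<.0175: probe(p0=.016,fmax=30)
E
```

```text
11.98 down -0.001 26.8941
13.66 back
14.42 above
15.74 closed 0.0549 [ 0.4365 -0.3494  0.0495]
16.19 lifted 0.0548 [ 0.0051 -0.2985 -1.7404]
18.08 pre 0.055
18.69 tare [-0.0001  0.0002  0.0246] [-0.4038 -0.5883 -0.5715]
18.94 p0.022 [-0.0001  0.0001  0.0223] [-0.3004  0.22   -1.0016]
19.19 p0.020 [-0.    0.    0.02] [0.5789 0.4248 0.7994]
19.44 p0.018 [-0.0002 -0.0002  0.0192] [ 1.1927 -0.9979 11.3472]
19.69 p0.016 [-0.0002 -0.0003  0.0188] [ 5.4334 -3.7109 27.5513]
```

Finger width of 55 mm on a 14 mm bar is odd, so I'll look.

```bash
cat > snap.py <<'E'
import sys,cv2,numpy as np
from rig import read_camera
n=sys.argv[1]
for c in("top","side"): cv2.imwrite(f"pics/{c}{n}.png",read_camera(c)[:,:,::-1])
s=cv2.imread(f"pics/side{n}.png");t=cv2.imread(f"pics/top{n}.png")
o=np.hstack([cv2.resize(s[130:390,220:420],(400,520),interpolation=2),cv2.resize(t[150:410,200:400+50],None,fx=1.6,fy=2,interpolation=2)])
cv2.imwrite(f"pics/crop{n}.png",np.clip(255*(o/255.)**.6,0,255).astype(np.uint8))
E
python3 snap.py 2
```

```text
(no output)
```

View pics/crop2.png

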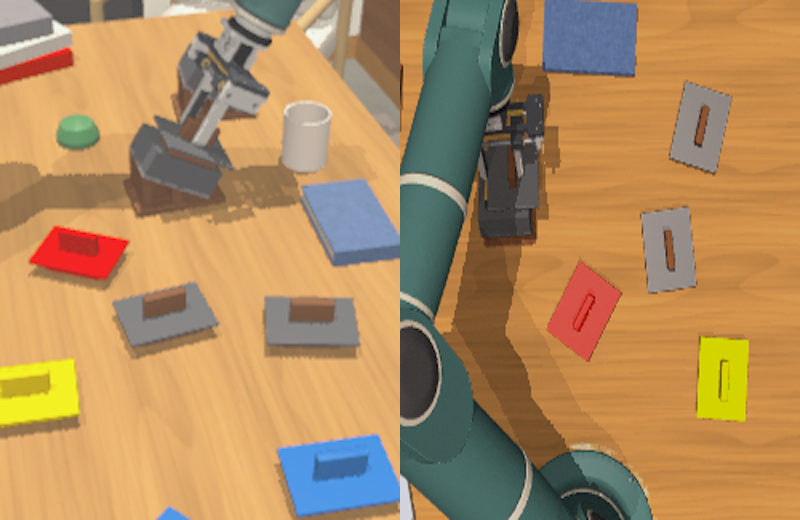

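Run:
```python
import cv2,numpy as np
from act import *
print(st()["width"],st()["wrist_force"],st()["ft_torque"])
s=cv2.imread("pics/side2.png");t=cv2.imread("pics/top2.png")
o=np.hstack([cv2.resize(s[140:230,285:350],(433,600),interpolation=2),cv2.resize(t[190:280,235:290],(366,600),interpolation=2)])
cv2.imwrite("pics/z2.png",np.clip(255*(o/255.)**.6,0,255).astype(np.uint8))
```

```text
0.054179221142243175 [ 8.20077242  4.95610886 25.86939787] [-0.08894528  0.96328996 -0.05637066]
```

View pics/z2.png

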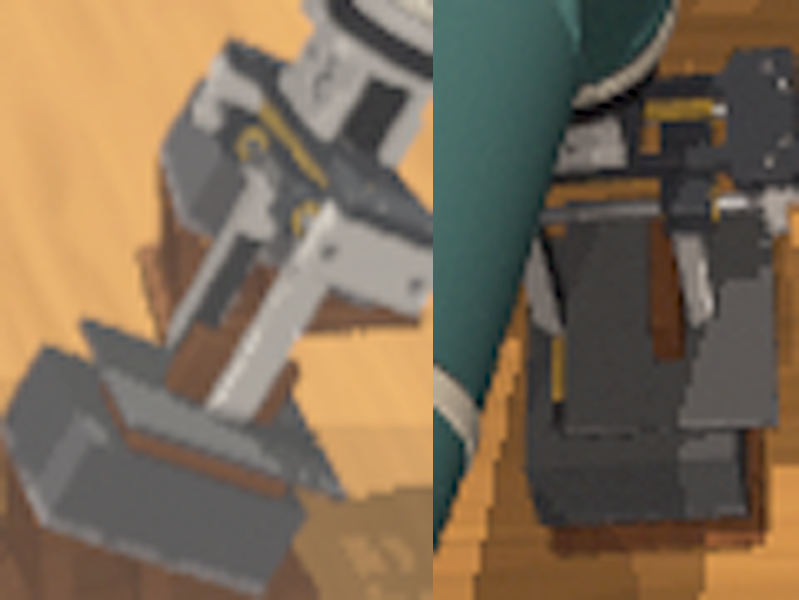

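The zoom explains the 55 mm. My fingertip clearance was too small: one finger caught the outer edge of lid 3's plate, so the lid is held off-centre and this trial is invalid. I'll set it down where it was picked, then try lid 1 with a higher grasp and re-measure lid 3 meanwhile.

```bash
sed -i 's/for u in(.002,.0005,-.001)/for u in(.003,.002,.001,0.,-.001)/' act.py
python3 - <<'E'
import act
from act import *
from fit import *
from rig import read_camera
put_back(3)
act.H=.052
pick(1)
if st()["width"]<.02: robot.movep(*tub_pose(.07)); say("pre",st()["width"])
im={c:read_camera(c) for c in("top","side")}
for c in im: cv2.imwrite(f"pics/{c}3.png",im[c][:,:,::-1])
for n,g in((3,(.4365,-.368,.1)),(2,LID[2])):
    for k in(("top",),("side",)):
        try: print(n,k,fit(lid_pts,g,{c:im[c] for c in k}))
        except Exception as e: print("fail",e)
E
sed -i 's/^H=.0495/H=.052/' act.py
```

```text
23.89 down -0.001 2.2153
25.05 back
25.97 above
27.78 closed 0.0137 [ 0.6333 -0.2322  0.052 ]
28.23 lifted 0.0133 [-0.374   0.7416 -2.1155]
29.67 pre 0.0136
3 ('top',) (array([ 0.43897158, -0.36752783,  0.10758944]), np.float64(0.04303088221817849))
3 ('side',) (array([ 0.43947066, -0.36540511,  0.10017021]), np.float64(0.06272124897885087))
2 ('top',) (array([ 0.44380883, -0.16900045,  0.10126724]), np.float64(0.04118111271866368))
2 ('side',) (array([ 0.44504414, -0.16669242,  0.09520182]), np.float64(0.07332898791182745))
```

```bash
sed -i 's/3:(.4365,-.3493,.101)/3:(.4391,-.3670,.104)/' act.py
python3 - <<'E'
from act import *
p,f=probe(stop=.0155,fmax=20)
if p[2]<.0175: probe(p0=.016,fmax=35)
say("w",st()["width"])
E
```

```text
30.38 tare [-0.0001  0.0001  0.0245] [-0.7216  0.2773  0.0893]
30.62 p0.022 [-0.0001  0.0001  0.0223] [ 1.0981 -0.0225 -1.2369]
30.88 p0.020 [ 0.     -0.      0.0199] [ 0.1661  0.2056 -1.0439]
31.12 p0.018 [ 0.     -0.      0.0179] [-0.3377 -0.4949 -1.0538]
31.38 p0.016 [0.     0.     0.0159] [ 0.2946 -0.2165 -1.114 ]
31.62 p0.014 [-0.     -0.0004  0.014 ] [-0.7443 -1.7785 -0.5132]
31.88 tare [-0.      0.0002  0.0161] [ 0.1639  0.2166 -1.2744]
32.12 p0.014 [-0.     -0.0004  0.014 ] [-1.9876 -3.4628  2.5709]
32.38 p0.012 [-0.0001 -0.0005  0.0122] [-1.8276 -4.6936  4.5693]
32.62 p0.010 [-0.0002 -0.0004  0.0103] [-2.2497 -3.4169  5.5543]
32.88 p0.008 [-0.0002 -0.0004  0.0082] [-2.0065 -4.1074  4.056 ]
33.12 p0.006 [-0.0001 -0.0004  0.0058] [-4.5805 -4.1252 -0.5359]
33.38 p0.004 [ 0.0001 -0.0002  0.0034] [-3.4655 -5.2774 -5.5381]
33.62 p0.002 [ 0.0002 -0.0005  0.0013] [-2.2402 -6.4774 -6.3625]
33.88 p0.000 [ 0.0001 -0.0003  0.0003] [-0.608  -6.04    3.2726]
34.12 p-0.002 [ 0.0001 -0.0004  0.0003] [ 4.8963 -7.5744 22.0754]
34.12 w 0.0136
```

Lid 1 went past the 17 mm stop, clicked (force reversed between 6 and 2 mm) and seated at 0.3 mm proud under 22 N. I'll release it, retreat and inspect.

Run:
```python
from act import *
from fit import *
from rig import read_camera
robot.servo_line(tub_pose(0)[0],v=.05)
robot.ungrasp(); say("open",st()["width"],st()["wrist_force"])
robot.servo_line(tub_pose(.10)[0],v=.15)
robot.movep([.3,.45,.35],lid_pose((0,0,.6))[1]); say("clear",st()["wrist_force"])
im={c:read_camera(c) for c in("top","side")}
for c in im: cv2.imwrite(f"pics/{c}4.png",im[c][:,:,::-1])
Rt,o=tub_T(BOX)
def shut(q): # tub plus plate of the closed lid, plate height q[2] proud
    return np.vstack([boxpts(.124,.094,-.05,0),boxpts(.124,.094,q[2],q[2]+.006)+[q[0],q[1],0]])@Rt.T+o
for c in im:
    try: print(c,fit(shut,(0,0,.0),{c:im[c]}))
    except Exception as e: print(e)
for n in(2,3): print(n,fit(lid_pts,LID[n],{"top":im["top"]}))
s,t=(cv2.imread(f"pics/{c}4.png") for c in("side","top"))
a=np.hstack([cv2.resize(s[175:255,270:350],(400,400),interpolation=2),cv2.resize(t[205:285,225:305],(400,400),interpolation=2)])
b=cv2.resize(s[140:400,160:510],(260,195)); o=np.zeros((600,800,3),np.uint8); o[:400]=a; o[400:595,:260]=b; o[400:600,270:590]=cv2.resize(t[130:380,130:530],(320,200))
cv2.imwrite("pics/crop4.png",np.clip(255*(o/255.)**.6,0,255).astype(np.uint8))
```

```text
35.66 open 0.0941 [ 1.6808  0.1835 -1.1948]
38.23 clear [-0.0187 -0.4271  0.1266]
top (array([-0.00572556, -0.00072837, -0.01091225]), np.float64(0.022518821204112905))
side (array([ 0.00110586,  0.00176315, -0.00071979]), np.float64(0.04170911148839841))
2 (array([ 0.44271848, -0.16906709,  0.11139574]), np.float64(0.04160088411746132))
3 (array([ 0.43802954, -0.36814899,  0.09150358]), np.float64(0.043493065468784786))
```

View pics/crop4.png

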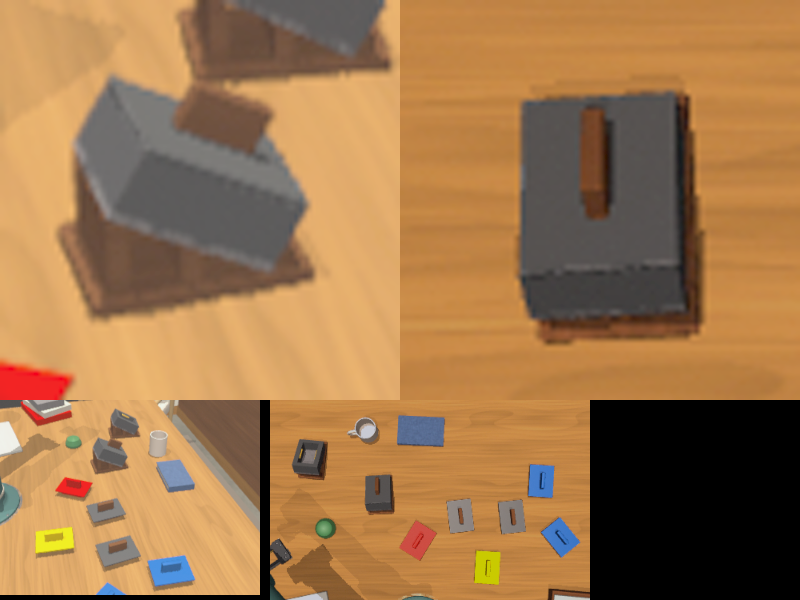

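The picture shows the near box closed: the plate is flush on the rim, seen from the side around (310,205) and from the top at (266,245). Both other lids lie flat with their bars up, the far box is open, and the bystanders are where they were. The robot is clear, so I'll hand in.

Run:
```python
from rig import robot
print(robot.hand_in())
```

```text
the job is handed in; nothing more can be done
None
```

The near box is closed with the lid that started farthest from the robot, at about (0.633, -0.232), and I handed the job in at about 38 s of the 72 s allowed.

**Trials**
- **First lid, at (0.443, -0.168):** it stopped about 19 mm proud under 30 N, which is a wrong lid held square. I put it back flat, though that set-down peaked at about 27 N.
- **Second lid, at (0.437, -0.349):** this trial doesn't count. My grasp was too low and one finger caught the plate edge instead of the bar, so the lid was held off-centre. I set it back flat, about 19 mm from where it started, and never retried it because the third lid fitted.
- **Third lid:** it passed the 17 mm stop, clicked with the force reversing at 6 to 2 mm proud, and seated 0.3 mm proud under 22 N. It stayed on when I released it.

**Last checks**
- **Final pictures:** the plate is flush on the rim, the other two lids are flat with bars up, and the far box is open. By eye, the book, mug and paperweight have not moved.
- **Outline fits disagreed:** the side camera's fit puts the plate within 1 mm of flush. The top camera's fit gave -11 mm, which I discarded because that view can barely see height.
- **Not checked:** I did no separate pull test. That the lid is held fast rests on the click and on it staying seated after release.

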